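# Let the incubator lid down on a finger

### The arm

A 6-joint arm with a two-finger parallel gripper is mounted at the origin on the work surface. World frame = base frame: x ahead of the robot, y to its left, z up, the work surface at z = 0. Lengths are in m, angles in rad, forces in N, time in s.
With the tool pointing down it reaches from about 0.325 to 0.775 m from the base axis. Payload 5.5 kg.
Tool frame: the origin (TCP) lies at the very end of the fingers, on their centre line; the grasp point (between the pads) lies manip.pinch_z behind it (manip.pinch_z is the distance from the TCP to the grasp point, in m); x points along the fingers, y is the direction in which the jaws open and shut, and the axes are right-handed (so a half turn about x gives the same grasp; the last joint's range is limited). The gripper opens to 85 mm and grips with 20 to 120 N. Pads are 22 mm wide; open, the fingers measure 114 mm over their backs; the gripper's body (76 mm by 85 mm) begins 54 mm behind the grasp point. The pads swing forward as they close: fully open they stand 13 mm farther back than shut.
Start: joints at [-1.372, 0.091, 1.231, -0, 1.82, -0.057], TCP at [0.152, -0.58, 0.204] pointing down, gripper open.
Joint ranges: [-2.87, 2.87], [-0.86, 2.18], [0.17, 2.46], [-1.51, 4.65], [0.06, 2.69], [-2.65, 2.65]. Speed limits (rad/s): [2.57, 2.57, 3.01, 3.14, 3.14, 3.14].

### API

Orientations are given as [roll, pitch, yaw] about the fixed x, y, z axes, in that order (R = Rz(yaw) Ry(pitch) Rx(roll)).
In Python, from plant import manip, optics gives the robot as it stands.
- The arm moves only by the tool play_rows, never from a script. Its argument "moves" is a list of rows, each an object with "grip": the finger opening in mm, from 0 to 85.4; "travel": the shift along the tool's x, y, z scaled (see below), a list of three; "twist": the turn about the tool's x scaled (see below). A call has 1 to 12 rows; each row shifts and turns the commanded pose from where the row before left it, along the tool's axes as they then stand; what a row does not reach is not made up. The controller multiplies each number of a shift by 2.5 cm and each number of a turn by 6 degrees. A row lasts 1/12 s, in which the tool goes at most 41.7 mm and 7.16 degrees, less where a joint would pass 70% of its speed; a pose out of reach is approached as far as the arm can. A call with a number of a shift or a turn outside -1 to 1 is refused whole. A call with a gripper value outside its range is refused whole. The fingers move at their own pace and stop on an object; "grip_force" is the grip in N (left out, the last holds). Time passes only in rows, so rows that do not move let the fingers close. It gives the time, the measured TCP pose, the force and the opening at its end, in the units of the state.
- manip.sense(): the state, without advancing time (a new reading comes with each control period).
- optics.capture(name): name is "side" or "top" or "wrist"; returns a dict with "frame" (400x640x3 uint8, red, green, blue), "fx", "fy", "cx", "cy" (pixels), "R" (3x3) and "t" (3): a world point X has camera coordinates R X + t; the wrist camera has in their place "T_tool_cam" (4x4, takes a point from camera to tool coordinates, whose origin is the TCP and whose axes are the tool frame's). Camera axes: x right, y down, z forward; pixel columns grow to the right and rows downward; lengths in m; the calibration is good to about 2 mm. A picture is of the moment at which its call begins: read the wrist's pose just before it. There is no depth.
- manip.close_job(): hands the job in, once; it reports no verdict.
The state is a dict: "t": time; "joints": joint angles; "joint_vel": joint speeds; "effort": joint torques, N m; "tcp_pos": TCP position; "tool_rot": TCP orientation; "contact_force": force on the tool from outside, world axes, zero at the start; "wrist_torque": the same for the moment, N m; "opening": opening from 0.0 (shut) to 1.0 (fully open).
Only numpy, scipy, OpenCV 4.12 (cv2) and the standard library are available. Lean on these libraries where they do the work, as an engineer would, in place of code of your own. Each camera call takes 0.05 s, during which the arm holds its last target.

### The job

The white lid of the block incubator is propped open on a thin steel stay at its right-hand front corner, as seen from the robot. Put a finger close under the lid's front lip, push the stay outward from under the lid so that it swings away and the lid drops onto the outside of the finger, then lower the lid on the finger all the way down until it is fully shut, without letting it fall or slam, and back away clear. Do not pinch the lid in the gripper, press hard on it or lift it farther open, and leave the bottle, the flask and the carton where they stand.

Things in the scene. Friction and masses are not known exactly. Their poses are not given: they have to be found in the camera images.
- incubator: White block incubator, fixed, housing 240 (x, front to back) x 240 (y) x 130 mm high. Origin: centre of its underside on the bench; x points from its front to its back, z up. Its front is towards the robot, turned up to 0.3 rad either way. Lid hinge: a line along its y at x = +120, z = +130 mm. A grey bracket 20 mm wide, 45 mm high, on the right-hand side (-y) carries the stay.
- lid (a joint): Angle of the lid, rad: 0 = shut and level on the rim, grows as it opens. Propped at about 0.6 at the start. Nearly free hinge: unpropped, the lid falls shut. The lid is a flat white panel 290 (from hinge to lip) x 270 x 10 mm, 0.35 to 0.65 kg, so about 2.5 N at the lip. Shut, its lip overhangs the housing's front by 50 mm, its underside 130 mm over the bench; its sides overhang by 15 mm.
- lip_middle (a point): Middle of the lower edge of the lid's front lip, 290 mm from the hinge. x axis: from the lip towards the hinge along the panel; y along the lip, to the left as seen from the robot (corners at +-135 mm); z out of the panel's upper face.
- stay_top (a point): Centre of the rounded upper end of the stay, a straight steel rod 12 mm in diameter and 253 mm long. At the start it carries the lid's underside about 10 mm behind the lip and 18 mm inside its right-hand edge.
- stay (a joint): Swing of the stay, rad: 0 = as it stands under the lid, leaning 0.08 inward against a stop; grows as its top swings outward (-y of the incubator). Its foot pivots at x = -113, y = -137, z = +30 mm of the incubator. Past about 0.09 it is over centre and falls outward by itself to its stop at 0.6; only its weight (0.12 kg) and rubbing under the lid (about 1 to 2 N at its top) resist.
- reagent_bottle: Loose white bottle, 68 mm in diameter, 150 mm high, on the bench beside the incubator; origin at the centre of its underside. Leave alone.
- flask: Loose conical flask with a black stopper, 80 mm in diameter at the foot, 150 mm high; origin at the centre of its underside. Leave alone.
- carton: Loose cardboard carton 80 x 100 x 60 mm; origin at the centre of its underside. Leave alone.

How it is judged:
On the way, in this order (a step that is already met when the one before it is completed fails the run):
1. the stay has been swung out (over 0.2 rad) and the lid, still more than 0.35 rad open, rests on the fingers (over 0.5 N) (value of joint stay above 0.2 rad and value of joint lid above 0.35 rad and contact force between lid and the fingers above 0.5 N and velocity of joint lid above -0.8 rad/s), for 0.2 s.
2. the lid, lowered to within 0.15 rad of shut, is still carried by the fingers (over 0.5 N) (value of joint lid between 0.01 and 0.15 rad and contact force between lid and the fingers above 0.5 N), for 0.05 s.
At the end, for the whole second after the job is handed in: The lid is shut (within 0.015 rad) and at rest, the stay is swung out (over 0.2 rad), and the bottle, flask and carton stand within 20 mm of where they were (value of joint lid below 0.015 rad and velocity of joint lid above -0.1 rad/s and value of joint stay above 0.2 rad and distance of each of reagent_bottle, flask, carton from where it was at the start of the episode below 0.02 m and angle between each of reagent_bottle, flask, carton's own z axis and vertical below 0.1 rad); the robot touches nothing.
It fails at once if the lid falls freely (faster than 2.5 rad/s, about a 20 mm drop of the lip) (velocity of joint lid below -2.5 rad/s).
It fails at once if the lid bumps shut (faster than 1.5 rad/s in the last 0.08 rad) (value of joint lid below 0.08 rad and velocity of joint lid below -1.5 rad/s).
It fails at once if the lid is lifted more than 0.12 rad farther open (value of joint lid above 0.73 rad).
It fails at once if the lid is pinched or pressed hard by the fingers (over 30 N while not falling) (contact force between lid and the fingers above 30 N and velocity of joint lid above -0.3 rad/s).
It fails at once if the bottle, flask or carton is moved more than 30 mm, lifted or tipped (distance of any of reagent_bottle, flask, carton from where it was at the start of the episode above 0.03 m or height (world z) of any of reagent_bottle, flask, carton above 0.015 m or angle between any of reagent_bottle, flask, carton's own z axis and vertical above 0.25 rad).
It also fails if it takes over 48 s, if anything falls off the work surface, if the arm or the gripper's body presses on something with over 40 N, if the wrist force passes 120 N, or if a joint passes its speed limit or range.

## Working session

There is one attempt and no reset: what is moved stays moved. The work goes in short steps, Python scripts to look and compute and a tool call to move; the robot and the scene stay as the last step left them, time stands still between calls to the robot, and variables do not carry over. Pictures are saved under pics/ and viewed, and the job is handed in when it is done.

Besides the shell and the picture viewer there is one more tool, called as name([rows], argument=value, ...), one row to a line, values as JSON. play_rows: Moves the arm, as the interface text tells. Shifts and turns lie within -1 to 1; 1 stands for 2.5 cm of shift or 6 degrees of turn. Its arguments: {"type":"object","properties":{"moves":{"type":"array"},"grip_force":{"type":"number"}},"required":["moves"]}

```bash
ls; mkdir -p pics
python3 - <<'E'
from plant import manip, optics
import cv2,json,numpy as np
s=manip.sense();print(s, manip.pinch_z)
for n in("side","top","wrist"):
    c=optics.capture(n);cv2.imwrite(f"pics/{n}0.png",c["frame"][:,:,::-1])
    print(n,{k:(np.array(v).round(4).tolist()) for k,v in c.items() if k!="frame"})
E
```

```text
pics
{'t': 0.0, 'joints': array([-1.37169248e+00,  9.18749931e-02,  1.23189176e+00, -1.39699967e-05,
        1.81978548e+00, -5.67050840e-02]), 'joint_vel': array([ 0.00093341, -0.00039833, -0.00130976, -0.00108305, -0.00077396,
       -0.0008511 ]), 'effort': array([ 3.11045529e-03, -4.58736455e+01, -4.18016696e+01,  1.56985052e-04,
        1.14678501e-02,  2.09280375e-05]), 'tcp_pos': array([ 0.15174147, -0.58015131,  0.20263794]), 'tool_rot': array([-1.62058885,  1.5688367 ,  1.7768093 ]), 'contact_force': array([-0.17123925, -0.23985482, -0.43242574]), 'wrist_torque': array([ 0.01062884,  0.0533047 , -0.04389596]), 'opening': 1.0001709622893251} 0.0187
side {'fx': 391.7197, 'fy': 391.7197, 'cx': 316.4213, 'cy': 198.813, 'R': [[-0.9301, -0.3673, 0.0047], [-0.2661, 0.6649, -0.6979], [0.2532, -0.6504, -0.7162]], 't': [0.5862, 0.3048, 1.0893]}
top {'fx': 366.0329, 'fy': 366.0329, 'cx': 318.9295, 'cy': 196.1896, 'R': [[0.002, -0.9998, 0.0194], [-0.9885, -0.005, -0.1513], [0.1514, -0.0188, -0.9883]], 't': [-0.0198, 0.6647, 1.1222]}
wrist {'fx': 329.9889, 'fy': 329.9889, 'cx': 321.482, 'cy': 210.1032, 'T_tool_cam': [[0.0008, -0.2609, 0.9654, -0.1711], [1.0, 0.0013, -0.0004, -0.0009], [-0.0012, 0.9654, 0.2609, -0.0654], [0.0, 0.0, 0.0, 1.0]]}
```

View pics/side0.png

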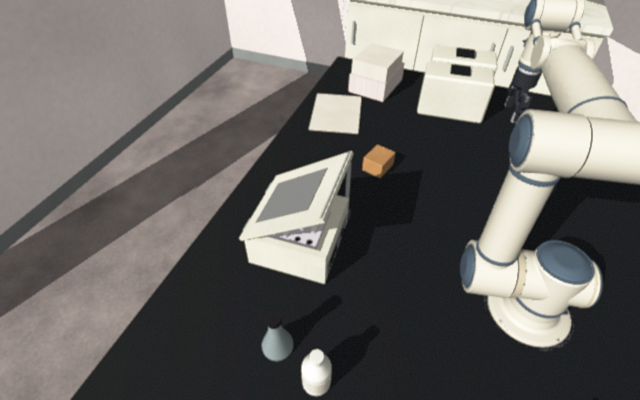

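View pics/top0.png

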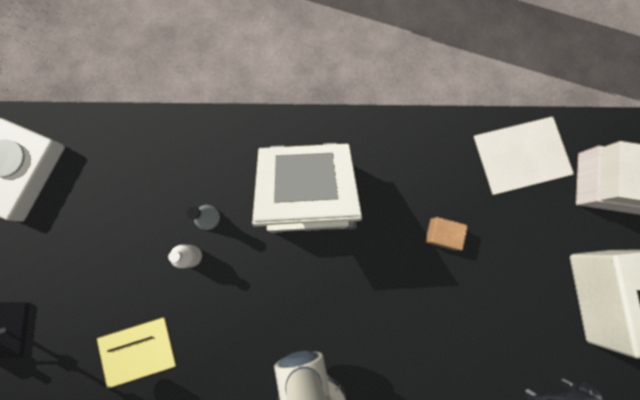

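View pics/wrist0.png

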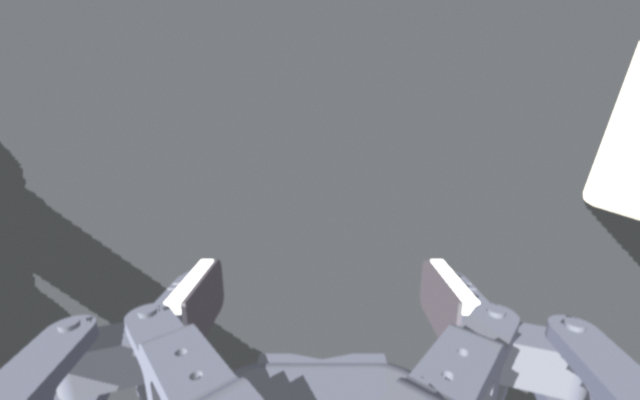

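Run:
```python
import cv2
t=cv2.imread("pics/top0.png")[130:250,235:395];cv2.imwrite("pics/top0c.png",cv2.resize(t,None,fx=5,fy=5,interpolation=cv2.INTER_CUBIC))
t=cv2.imread("pics/side0.png")[140:290,230:420];cv2.imwrite("pics/side0c.png",cv2.resize(t,None,fx=4,fy=4,interpolation=cv2.INTER_CUBIC))
```

```text
(no output)
```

View pics/top0c.png

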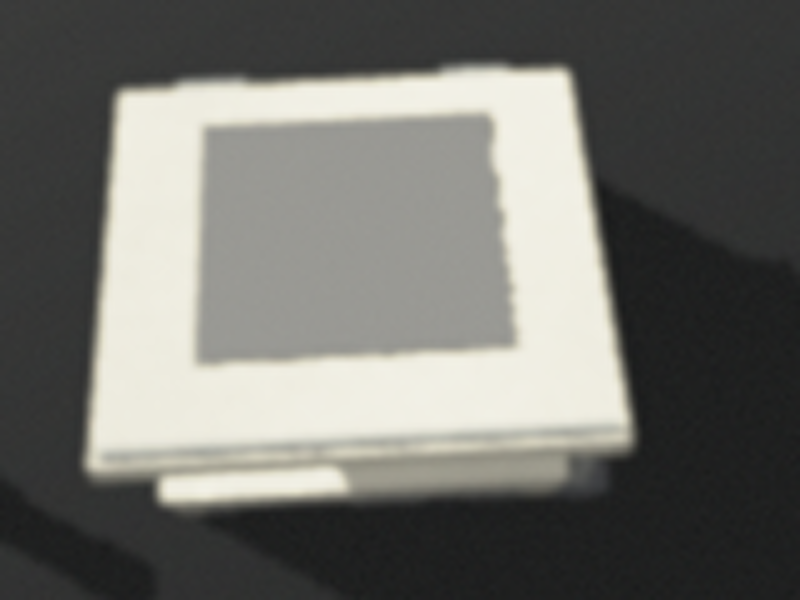

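View pics/side0c.png

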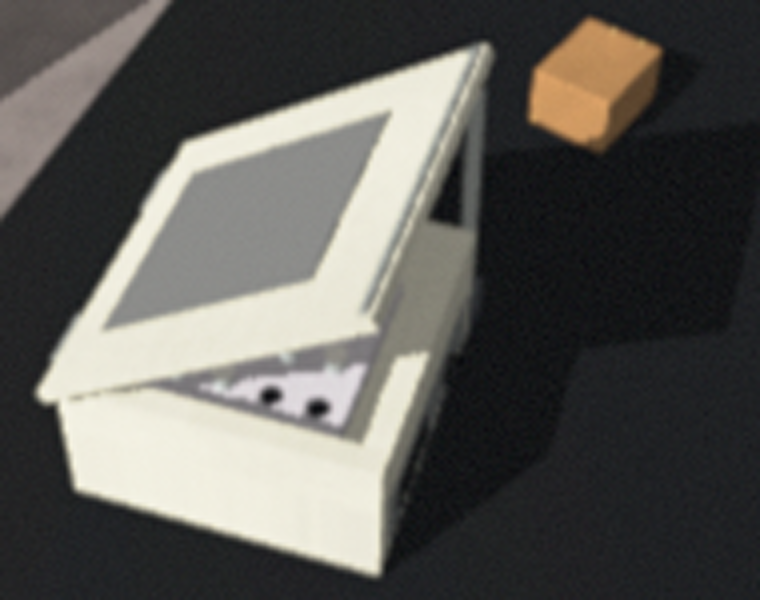

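```bash
cat > h.py <<'E'
import numpy as np
from scipy.spatial.transform import Rotation as Ro
C={}
from plant import optics, manip
def cam(n):
    c=optics.capture(n);return c
def proj(c,X):
    p=np.asarray(c["R"])@X+np.asarray(c["t"]);return np.array([c["fx"]*p[0]/p[2]+c["cx"],c["fy"]*p[1]/p[2]+c["cy"]])
def inc(q,P):
    x,y,a=q[:3];P=np.array(P,float);return np.array([x+np.cos(a)*P[0]-np.sin(a)*P[1],y+np.sin(a)*P[0]+np.cos(a)*P[1],P[2]])
def lid(th,d,y,h): # d from hinge to lip, h above underside
    return [.12-d*np.cos(th)+ -h*np.sin(th)*-1*-1 if False else .12-d*np.cos(th)-h*np.sin(th)*(-1)*(-1), y, .13+d*np.sin(th)+h*np.cos(th)]
E
cat > fit.py <<'E'
from h import *
from scipy.optimize import least_squares
def lid(th,d,y,h): return [.12-d*np.cos(th)+h*np.sin(th), y, .13+d*np.sin(th)+h*np.cos(th)]
T=cam("top");S=cam("side")
tp=lambda u,v:((u+.5)/5-.5+235,(v+.5)/5-.5+130)
sp=lambda u,v:((u+.5)/4-.5+230,(v+.5)/4-.5+140)
obs=[(T,tp(118,90),'L',0,.135,.01),(T,tp(571,69),'L',0,-.135,.01),(T,tp(88,473),'L',.29,.135,0),(T,tp(633,452),'L',.29,-.135,0),
(S,sp(380,577),'H',-.12,.12,0),(S,sp(78,490),'H',.12,.12,0),(S,sp(385,472),'H',-.12,.12,.13),
(S,sp(372,335),'L',.29,.135,0),(S,sp(488,43),'L',.29,-.135,.01),(S,sp(185,140),'L',0,-.135,.01)]
def res(q):
    r=[]
    for c,uv,k,a,b,h in obs:
        P=lid(q[3],a,b,h) if k=='L' else [a,b,h]
        r+=list(proj(c,inc(q,P))-uv)
    return np.array(r)
f=least_squares(res,[.6,0,0,.6],loss='soft_l1')
print(f.x.round(4));print(res(f.x).reshape(-1,2).round(1))
q=f.x;
for n,P in dict(lipmid=lid(q[3],.29,0,0),lipR=lid(q[3],.29,-.135,0),lipL=lid(q[3],.29,.135,0),staytop=[-.113,-.137+.253*np.sin(.08),.03+.253*np.cos(.08)],foot=[-.113,-.137,.03],hinge=[.12,0,.13]).items(): print(n,inc(q,P).round(4),np.array(P).round(3))
E
python3 fit.py
```

```text
[0.6798 0.0235 0.0523 0.5992]
[[ 0.9  0.1]
 [-0.5  0.5]
 [ 0.6  1.1]
 [-0.7  0. ]
 [-1.   0.3]
 [-0.6  0.1]
 [-1.4  0.2]
 [ 1.  -1.7]
 [-0.3 -0.4]
 [ 0.2  0.2]]
lipmid [0.5605 0.0172 0.2936] [-0.119  0.     0.294]
lipR [ 0.5675 -0.1176  0.2936] [-0.119 -0.135  0.294]
lipL [0.5534 0.1521 0.2936] [-0.119  0.135  0.294]
staytop [ 0.5731 -0.099   0.2822] [-0.113 -0.117  0.282]
foot [ 0.5741 -0.1192  0.03  ] [-0.113 -0.137  0.03 ]
hinge [0.7996 0.0298 0.13  ] [0.12 0.   0.13]
```

```bash
cat >> h.py <<'E'
def st():
    s=manip.sense();R=Ro.from_euler('xyz',s['tool_rot']).as_matrix()
    return s,R
def show():
    s,R=st();print('t',round(s['t'],2),'tcp',s['tcp_pos'].round(4),'F',s['contact_force'].round(2),'op',round(s['opening'],2));print('R',R.round(3).tolist(),'j',s['joints'].round(3))
    return s,R
E
python3 - <<'E'
from h import *
s,R=show()
for p in ([.5,-.24,.35],[.45,-.05,.37]): print((R.T@(np.array(p)-s['tcp_pos'])/.025).round(2))
E
```

```text
t 0.25 tcp [ 0.1518 -0.5803  0.2032] F [-0.33  0.48 -0.18] op 1.0
R [[-0.0, 0.253, -0.967], [0.001, -0.967, -0.253], [-1.0, -0.001, -0.0]] j [-1.372  0.091  1.231  0.     1.82  -0.057]
[ -5.86  -9.65 -16.92]
[ -6.65 -17.51 -16.91]
```

play_rows([
  {"grip": 0, "travel": [-1, -0.5, -1], "twist": 0.2},
  {"grip": 0, "travel": [-1, -0.5, -1], "twist": 0.2},
  {"grip": 0, "travel": [-1, -0.5, -1], "twist": 0.2},
  {"grip": 0, "travel": [-1, -0.5, -1], "twist": 0.2},
  {"grip": 0, "travel": [-1, -0.5, -1], "twist": 0.2},
  {"grip": 0, "travel": [-0.8, -0.5, -1], "twist": 0.2},
  {"grip": 0, "travel": [0, -0.6, -1], "twist": 0.2},
  {"grip": 0, "travel": [0, -0.6, -1], "twist": 0.2},
  {"grip": 0, "travel": [0, -0.6, -1], "twist": 0.2},
  {"grip": 0, "travel": [0, -0.6, -1], "twist": 0.15},
  {"grip": 0, "travel": [0, -0.6, -1], "twist": 0},
  {"grip": 0, "travel": [0, -0.6, -1], "twist": 0},
])

```text
t: 1.25
tcp_pos: [0.4265, -0.3737, 0.3488]
tool_rot: [1.997, 1.571, -1.093]
contact_force: [0.3, 0.0, 1.0]
opening: -0.001
```

```bash
python3 -c "
from h import *
s,R=show();print(np.linalg.norm(s['tcp_pos'][:2]))"
```

```text
t 1.25 tcp [ 0.4265 -0.3737  0.3488] F [0.28 0.02 0.97] op -0.0
R [[0.0, 0.051, -0.999], [-0.0, -0.999, -0.051], [-1.0, 0.0, -0.0]] j [-0.78   0.084  0.976 -0.     2.082  0.74 ]
0.5670278522620071
```

play_rows([
  {"grip": 0, "travel": [0, 0, -1], "twist": 0},
  {"grip": 0, "travel": [0, 0, -1], "twist": 0},
  {"grip": 0, "travel": [0, 0, -1], "twist": 0},
  {"grip": 0, "travel": [0, 0, -1], "twist": 0},
  {"grip": 0, "travel": [0, 0, -1], "twist": 0},
  {"grip": 0, "travel": [0, 0, -1], "twist": 0},
  {"grip": 0, "travel": [0, 0, -1], "twist": 0},
  {"grip": 0, "travel": [0, 0, -1], "twist": 0},
  {"grip": 0, "travel": [0, 0, -1], "twist": 0},
  {"grip": 0, "travel": [0, 0, -1], "twist": 0},
  {"grip": 0, "travel": [0, 0, -1], "twist": 0},
  {"grip": 0, "travel": [0, 0, -1], "twist": 0},
])

```text
t: 2.25
tcp_pos: [0.6933, -0.3418, 0.3217]
tool_rot: [2.613, 1.533, -0.477]
contact_force: [1.3, -0.5, 2.4]
opening: -0.002
```

```bash
python3 -c "
from h import *
s,R=show();print(np.linalg.norm(s['tcp_pos'][:2]))"
```

```text
t 2.25 tcp [ 0.6933 -0.3418  0.3217] F [ 1.29 -0.46  2.42] op -0.0
R [[0.034, 0.051, -0.998], [-0.017, -0.999, -0.052], [-0.999, 0.019, -0.033]] j [-5.020e-01  7.530e-01  1.690e-01  1.000e-03  2.182e+00  1.017e+00]
0.7729115413518888
```

play_rows([
  {"grip": 0, "travel": [0, 0.4, -0.9], "twist": 0},
  {"grip": 0, "travel": [0, 0.4, -0.9], "twist": 0},
  {"grip": 0, "travel": [0, 0.4, -0.9], "twist": 0},
  {"grip": 0, "travel": [0, 0.4, -0.9], "twist": 0},
  {"grip": 0, "travel": [0, 0.4, -0.9], "twist": 0},
  {"grip": 0, "travel": [0, 0.4, -0.9], "twist": 0},
])

```text
t: 2.75
tcp_pos: [0.7542, -0.3592, 0.2753]
tool_rot: [2.631, 1.45, -0.46]
contact_force: [-0.3, -0.3, -0.4]
opening: -0.002
```

```bash
python3 -c "
from h import *
s,R=show();print(np.linalg.norm(s['tcp_pos'][:2]))"
```

```text
t 2.75 tcp [ 0.7542 -0.3592  0.2753] F [-0.33 -0.32 -0.42] op -0.0
R [[0.108, 0.048, -0.993], [-0.054, -0.997, -0.054], [-0.993, 0.059, -0.105]] j [-0.487  0.816  0.169  0.004  2.036  1.035]
0.8353642749118013
```

play_rows([
  {"grip": 0, "travel": [-0.5, -1, 0.2], "twist": 0},
  {"grip": 0, "travel": [-0.5, -1, 0.2], "twist": 0},
  {"grip": 0, "travel": [-0.5, -1, 0.2], "twist": 0},
  {"grip": 0, "travel": [-0.5, -1, 0], "twist": 0},
  {"grip": 0, "travel": [-0.5, -1, 0], "twist": 0},
  {"grip": 0, "travel": [-0.5, -1, 0], "twist": 0},
  {"grip": 0, "travel": [-0.5, -1, 0], "twist": 0},
  {"grip": 0, "travel": [-0.3, -1, 0], "twist": 0},
  {"grip": 0, "travel": [-0.3, -1, 0], "twist": 0},
  {"grip": 0, "travel": [-0.3, -1, 0], "twist": 0},
  {"grip": 0, "travel": [0, -1, 0], "twist": 0},
  {"grip": 0, "travel": [0, -1, 0], "twist": 0},
])

```text
t: 3.75
tcp_pos: [0.7129, -0.0533, 0.3676]
tool_rot: [2.645, 1.448, -0.445]
contact_force: [1.0, -0.0, 0.2]
opening: -0.0
```

```bash
python3 -c "
from h import *
s,R=show();print(np.linalg.norm(s['tcp_pos'][:2]))"
```

```text
t 3.75 tcp [ 0.7129 -0.0533  0.3676] F [ 1.02 -0.01  0.16] op -0.0
R [[0.111, 0.048, -0.993], [-0.053, -0.997, -0.054], [-0.992, 0.058, -0.108]] j [-0.101  0.438  0.527 -0.047  2.061  1.394]
0.714920760877915
```

play_rows([
  {"grip": 0, "travel": [-0.3, -0.5, -1], "twist": 0},
  {"grip": 0, "travel": [-0.3, -0.5, -1], "twist": 0},
  {"grip": 0, "travel": [-0.3, -0.5, -1], "twist": 0},
  {"grip": 0, "travel": [-0.3, -0.5, -1], "twist": 0},
  {"grip": 0, "travel": [-0.3, -0.5, -1], "twist": 0},
  {"grip": 0, "travel": [-0.3, -0.5, -1], "twist": 0},
  {"grip": 0, "travel": [-0.3, -0.3, -1], "twist": 0},
  {"grip": 0, "travel": [-0.3, -0.3, -1], "twist": 0},
  {"grip": 0, "travel": [-0.3, -0.3, -1], "twist": 0},
  {"grip": 0, "travel": [-0.3, -0.3, -1], "twist": 0},
  {"grip": 0, "travel": [-0.3, 0, -1], "twist": 0},
  {"grip": 0, "travel": [-0.3, 0, -1], "twist": 0},
])

```text
t: 4.75
tcp_pos: [0.8302, 0.0603, 0.3689]
tool_rot: [2.917, 1.292, -0.168]
contact_force: [0.9, -0.7, 0.3]
opening: 0.002
```

```bash
python3 -c "
from h import *
s,R=show();print(np.linalg.norm(s['tcp_pos'][:2]))"
```

```text
t 4.75 tcp [0.8302 0.0603 0.3689] F [ 0.85 -0.67  0.28] op 0.0
R [[0.271, 0.048, -0.961], [-0.046, -0.997, -0.063], [-0.961, 0.061, -0.268]] j [ 0.059  0.708  0.17  -0.068  1.992  1.537]
0.8323644153435733
```

play_rows([
  {"grip": 0, "travel": [-0.3, 0, -1], "twist": 0},
  {"grip": 0, "travel": [-0.3, 0, -1], "twist": 0},
  {"grip": 0, "travel": [-0.3, 0, -1], "twist": 0},
  {"grip": 0, "travel": [-0.3, 0, -1], "twist": 0},
  {"grip": 0, "travel": [-0.3, 0, -1], "twist": 0},
  {"grip": 0, "travel": [-0.3, 0, -1], "twist": 0},
  {"grip": 0, "travel": [-0.3, 0, -1], "twist": 0},
  {"grip": 0, "travel": [-0.3, 0, -1], "twist": 0},
  {"grip": 0, "travel": [-0.3, 0, -1], "twist": 0},
  {"grip": 0, "travel": [-0.3, 0, -1], "twist": 0},
  {"grip": 0, "travel": [-0.3, 0, -1], "twist": 0},
  {"grip": 0, "travel": [-0.3, 0, -1], "twist": 0},
])

```text
t: 5.75
tcp_pos: [0.8915, 0.0641, 0.4113]
tool_rot: [3.013, 1.084, -0.065]
contact_force: [0.8, 0.9, -0.2]
opening: -0.0
```

```bash
python3 -c "
from h import *
s,R=show();print(np.linalg.norm(s['tcp_pos'][:2]))"
```

```text
t 5.75 tcp [0.8915 0.0641 0.4113] F [ 0.77  0.89 -0.19] op -0.0
R [[0.467, 0.049, -0.883], [-0.03, -0.997, -0.071], [-0.884, 0.06, -0.464]] j [ 0.057  0.688  0.17  -0.058  1.799  1.537]
0.8938474669535766
```

```bash
cat > fk.py <<'E'
import numpy as np
from scipy.optimize import least_squares
D=np.array([[.091,1.231,1.82,.5998,.2032],[.084,.976,2.082,.5670,.3488],[.753,.169,2.182,.7729,.3217],[.816,.169,2.036,.8354,.2753],[.438,.527,2.061,.7149,.3676],[.708,.17,1.992,.8324,.3689],[.688,.17,1.799,.8938,.4113]])
def fk(p,j2,j3,j5):
    L1,L2,c,Lt,h,d,e=p
    s=j2+j3+j5
    return np.array([d+L1*np.sin(j2)+L2*np.sin(j2+j3+c)+Lt*np.sin(s), h+L1*np.cos(j2)+L2*np.cos(j2+j3+c)+Lt*np.cos(s)])
f=least_squares(lambda p:np.concatenate([(fk(p,*D[:,:3].T)-D[:,3:].T).ravel(),1e-3*np.array(p)]),[.4,.4,.3,.25,.2,0,0])
P=f.x
if __name__=="__main__":
    print(P.round(3),(fk(P,*D[:,:3].T)-D[:,3:].T).round(4))
    # reach check: tilt a from vertical
    for a in (.5,.7,.8,.9,1.0,1.1,1.2):
        for (r,z) in ((.51,.11),(.5,.12),(.56,.28),(.56,.12),(.54,.1)):
            best=None
            for g in [(0,1.5),(.5,1.5),(-.5,2),(-.3,1)]:
                o=least_squares(lambda q:fk(P,q[0],q[1],np.pi-a-q[0]-q[1])-[r,z],g,bounds=([-.86,.17],[2.18,2.46]))
                if best is None or o.cost<best.cost: best=o
            print(a,r,z,'err',np.sqrt(2*best.cost).round(3),best.x.round(2),'j5',round(np.pi-a-best.x.sum(),2))
E
python3 fk.py
```

```text
[ 0.372  0.569  0.173  0.366  0.155 -0.002  0.   ] [[ 0.0001 -0.0003 -0.     -0.0003  0.0004  0.0004 -0.0003]
 [-0.0001  0.0001  0.0002  0.0001  0.     -0.0006  0.0003]]
0.5 0.51 0.11 err 0.0 [-0.68  2.1 ] j5 1.22
0.5 0.5 0.12 err 0.0 [-0.71  2.1 ] j5 1.25
0.5 0.56 0.28 err 0.0 [-0.48  1.67] j5 1.45
0.5 0.56 0.12 err 0.0 [-0.51  1.98] j5 1.18
0.5 0.54 0.1 err 0.0 [-0.57  2.05] j5 1.16
0.7 0.51 0.11 err 0.011 [-0.86  2.27] j5 1.03
0.7 0.5 0.12 err 0.021 [-0.86  2.25] j5 1.05
0.7 0.56 0.28 err 0.0 [-0.67  1.87] j5 1.24
0.7 0.56 0.12 err 0.0 [-0.71  2.17] j5 0.98
0.7 0.54 0.1 err 0.0 [-0.78  2.25] j5 0.97
0.8 0.51 0.11 err 0.037 [-0.86  2.32] j5 0.88
0.8 0.5 0.12 err 0.048 [-0.86  2.3 ] j5 0.9
0.8 0.56 0.28 err 0.0 [-0.77  1.97] j5 1.14
0.8 0.56 0.12 err 0.0 [-0.81  2.27] j5 0.88
0.8 0.54 0.1 err 0.006 [-0.86  2.33] j5 0.87
0.9 0.51 0.11 err 0.059 [-0.86  2.38] j5 0.73
0.9 0.5 0.12 err 0.07 [-0.86  2.36] j5 0.74
0.9 0.56 0.28 err 0.001 [-0.86  2.06] j5 1.04
0.9 0.56 0.12 err 0.01 [-0.86  2.35] j5 0.75
0.9 0.54 0.1 err 0.028 [-0.86  2.39] j5 0.71
1.0 0.51 0.11 err 0.075 [-0.86  2.44] j5 0.56
1.0 0.5 0.12 err 0.087 [-0.86  2.42] j5 0.58
1.0 0.56 0.28 err 0.027 [-0.86  2.11] j5 0.89
1.0 0.56 0.12 err 0.027 [-0.86  2.41] j5 0.6
1.0 0.54 0.1 err 0.044 [-0.86  2.45] j5 0.55
1.1 0.51 0.11 err 0.09 [-0.86  2.46] j5 0.44
1.1 0.5 0.12 err 0.1 [-0.86  2.46] j5 0.44
1.1 0.56 0.28 err 0.049 [-0.86  2.17] j5 0.74
1.1 0.56 0.12 err 0.04 [-0.86  2.46] j5 0.44
1.1 0.54 0.1 err 0.063 [-0.86  2.46] j5 0.44
1.2 0.51 0.11 err 0.113 [-0.86  2.46] j5 0.34
1.2 0.5 0.12 err 0.119 [-0.86  2.46] j5 0.34
1.2 0.56 0.28 err 0.066 [-0.86  2.23] j5 0.57
1.2 0.56 0.12 err 0.063 [-0.84  2.46] j5 0.32
1.2 0.54 0.1 err 0.089 [-0.79  2.46] j5 0.27
```

play_rows([
  {"grip": 0, "travel": [-0.3, -0.2, -1], "twist": 0},
  {"grip": 0, "travel": [-0.3, -0.2, -1], "twist": 0},
  {"grip": 0, "travel": [-0.3, -0.2, -1], "twist": 0},
  {"grip": 0, "travel": [-0.3, -0.2, -1], "twist": 0},
  {"grip": 0, "travel": [-0.3, -0.2, -1], "twist": 0},
  {"grip": 0, "travel": [-0.3, -0.2, -1], "twist": 0},
  {"grip": 0, "travel": [-0.3, -0.2, -1], "twist": 0},
  {"grip": 0, "travel": [-0.3, -0.2, -1], "twist": 0},
  {"grip": 0, "travel": [-0.3, -0.2, -1], "twist": 0},
  {"grip": 0, "travel": [-0.3, -0.2, -1], "twist": 0},
  {"grip": 0, "travel": [-0.3, -0.2, -1], "twist": 0},
  {"grip": 0, "travel": [-0.3, -0.2, -1], "twist": 0},
])

```text
t: 6.75
tcp_pos: [0.9142, 0.1223, 0.4962]
tool_rot: [3.059, 0.871, -0.01]
contact_force: [-0.1, 0.1, 0.1]
opening: 0.001
```

```bash
python3 -c "
from h import *
s,R=show();print(np.linalg.norm(s['tcp_pos'][:2]))
w=np.array([[1,0,0],[0,1,0],[0,0,1]]);print((R.T@w.T).round(3))"
```

```text
t 6.75 tcp [0.9142 0.1223 0.4962] F [-0.09  0.11  0.14] op 0.0
R [[0.644, 0.053, -0.763], [-0.007, -0.997, -0.075], [-0.765, 0.053, -0.642]] j [ 0.133  0.63   0.17  -0.092  1.647  1.591]
0.9223561288544191
[[ 0.644 -0.007 -0.765]
 [ 0.053 -0.997  0.053]
 [-0.763 -0.075 -0.642]]
```

play_rows([
  {"grip": 0, "travel": [-0.2, 0, -1], "twist": 0},
  {"grip": 0, "travel": [-0.2, 0, -1], "twist": 0},
  {"grip": 0, "travel": [-0.2, 0, -1], "twist": 0},
  {"grip": 0, "travel": [-0.8, 0.3, 1], "twist": 0},
  {"grip": 0, "travel": [-0.8, 0.3, 1], "twist": 0},
  {"grip": 0, "travel": [-0.8, 0.4, 1], "twist": 0},
  {"grip": 0, "travel": [-0.8, 0.4, 1], "twist": 0},
  {"grip": 0, "travel": [-0.8, 0.4, 1], "twist": 0},
  {"grip": 0, "travel": [-0.8, 0.4, 1], "twist": 0},
  {"grip": 0, "travel": [-0.8, 0.4, 1], "twist": 0},
  {"grip": 0, "travel": [-0.8, 0.4, 1], "twist": 0},
  {"grip": 0, "travel": [-0.8, 0.4, 1], "twist": 0},
])

```text
t: 7.75
tcp_pos: [0.6472, 0.0207, 0.503]
tool_rot: [3.066, 0.82, -0.001]
contact_force: [-0.2, -0.4, 0.3]
opening: 0.0
```

```bash
cat >> h.py <<'E'
def to(p):
    s,R=st();d=R.T@(np.array(p)-s['tcp_pos'])/.025;print('to',p,d.round(2));return d
E
python3 -c "
from h import *
s,R=show()
to([.46,-.05,.40]);to([.46,-.05,.25]);print((R.T).round(3))"
```

```text
t 7.75 tcp [0.6472 0.0207 0.503 ] F [-0.23 -0.43  0.28] op 0.0
R [[0.682, 0.055, -0.729], [-0.001, -0.997, -0.075], [-0.731, 0.052, -0.68]] j [-0.033 -0.298  1.223  0.022  1.466  1.469]
to [0.46, -0.05, 0.4] [-2.1   2.2   8.47]
to [0.46, -0.05, 0.25] [ 2.29  1.89 12.56]
[[ 0.682 -0.001 -0.731]
 [ 0.055 -0.997  0.052]
 [-0.729 -0.075 -0.68 ]]
```

```bash
cat > rc.py <<'E'
from fk import *
a=.75
for (r,z) in ((.52,.45),(.52,.4),(.52,.35),(.52,.3),(.52,.25),(.5,.35),(.5,.25),(.55,.25),(.55,.09),(.53,.09),(.51,.09),(.5,.09)):
    b=min((least_squares(lambda q:fk(P,q[0],q[1],np.pi-a-q[0]-q[1])-[r,z],g,bounds=([-.86,.17],[2.18,2.46])) for g in [(0,1.5),(-.5,2),(-.3,1)]),key=lambda o:o.cost)
    print(r,z,np.sqrt(2*b.cost).round(3),b.x.round(2))
E
python3 rc.py
python3 -c "
from h import *
to([.52,-.05,.40]);to([.52,-.05,.27])"
```

```text
0.52 0.45 0.0 [-0.66  1.57]
0.52 0.4 0.0 [-0.72  1.7 ]
0.52 0.35 0.0 [-0.78  1.82]
0.52 0.3 0.0 [-0.83  1.94]
0.52 0.25 0.002 [-0.86  2.05]
0.5 0.35 0.0 [-0.83  1.85]
0.5 0.25 0.022 [-0.86  2.04]
0.55 0.25 0.0 [-0.77  2.  ]
0.55 0.09 0.0 [-0.79  2.29]
0.53 0.09 0.004 [-0.86  2.33]
0.51 0.09 0.023 [-0.86  2.33]
0.5 0.09 0.033 [-0.86  2.33]
to [0.52, -0.05, 0.4] [-0.46  2.33  6.72]
to [0.52, -0.05, 0.27] [ 3.34  2.06 10.26]
```

play_rows([
  {"grip": 0, "travel": [0, 0.3, 1], "twist": 0},
  {"grip": 0, "travel": [0, 0.3, 1], "twist": 0},
  {"grip": 0, "travel": [0, 0.3, 1], "twist": 0},
  {"grip": 0, "travel": [0, 0.3, 1], "twist": 0},
  {"grip": 0, "travel": [0, 0.3, 1], "twist": 0},
  {"grip": 0, "travel": [0, 0.3, 1], "twist": 0},
  {"grip": 0, "travel": [0, 0.3, 1], "twist": 0},
  {"grip": 0, "travel": [0, 0, 1], "twist": 0},
  {"grip": 0, "travel": [0, 0, 1], "twist": 0},
  {"grip": 0, "travel": [0, 0, 1], "twist": 0},
  {"grip": 0, "travel": [0, 0, 1], "twist": 0},
  {"grip": 0, "travel": [0, 0, 1], "twist": 0},
])

```text
t: 8.75
tcp_pos: [0.48, -0.0662, 0.3212]
tool_rot: [3.079, 0.865, 0.017]
contact_force: [-0.7, -0.3, -1.3]
opening: -0.003
```

```bash
python3 -c "
from h import *
s,R=show()
to([.50,-.05,.27]);print((R.T).round(3))"
```

```text
t 8.75 tcp [ 0.48   -0.0662  0.3212] F [-0.73 -0.29 -1.26] op -0.0
R [[0.649, 0.064, -0.758], [0.011, -0.997, -0.076], [-0.761, 0.041, -0.647]] j [-0.419 -0.856  1.895  0.279  1.45   1.133]
to [0.5, -0.05, 0.27] [ 2.08 -0.68  0.67]
[[ 0.649  0.011 -0.761]
 [ 0.064 -0.997  0.041]
 [-0.758 -0.076 -0.647]]
```

play_rows([
  {"grip": 0, "travel": [0.3, -0.3, 0.7], "twist": 0},
  {"grip": 0, "travel": [0.3, -0.3, 0.7], "twist": 0},
  {"grip": 0, "travel": [0.3, -0.3, 0.7], "twist": 0},
  {"grip": 0, "travel": [0.3, -0.3, 0.7], "twist": 0},
])

```text
t: 9.08
tcp_pos: [0.4872, -0.0506, 0.2648]
tool_rot: [3.093, 0.905, 0.036]
contact_force: [0.6, 0.2, -0.0]
opening: -0.0
```

```bash
python3 -c "
from h import *
s,R=show()
to([.50,-.05,.27]);print((R.T).round(3))"
```

```text
t 9.08 tcp [ 0.4872 -0.0506  0.2648] F [ 0.61  0.18 -0.  ] op -0.0
R [[0.617, 0.074, -0.784], [0.022, -0.997, -0.077], [-0.787, 0.03, -0.617]] j [-0.35  -0.856  1.982  0.239  1.392  1.169]
to [0.5, -0.05, 0.27] [ 0.15  0.02 -0.53]
[[ 0.617  0.022 -0.787]
 [ 0.074 -0.997  0.03 ]
 [-0.784 -0.077 -0.617]]
```

play_rows([
  {"grip": 0, "travel": [-0.5, -0.1, 0.8], "twist": 0},
  {"grip": 0, "travel": [-0.5, -0.1, 0.8], "twist": 0},
  {"grip": 0, "travel": [-0.5, -0.1, 0.8], "twist": 0},
  {"grip": 0, "travel": [-0.5, -0.1, 0.8], "twist": 0},
])

```text
t: 9.42
tcp_pos: [0.4557, -0.0659, 0.2761]
tool_rot: [3.121, 0.965, 0.072]
contact_force: [-0.2, 0.0, 0.7]
opening: 0.004
```

```bash
python3 -c "
from h import *
s,R=show()
to([.52,-.05,.25]);print((R.T).round(3))
import cv2
for n in ('wrist','side'):
  c=cam(n);cv2.imwrite(f'pics/{n}1.png',c['frame'][:,:,::-1])
t=cv2.imread('pics/side1.png')[100:300,200:460];cv2.imwrite('pics/side1c.png',cv2.resize(t,None,fx=3,fy=3,interpolation=cv2.INTER_CUBIC))
"
```

```text
t 9.42 tcp [ 0.4557 -0.0659  0.2761] F [-0.16  0.03  0.69] op 0.0
R [[0.568, 0.089, -0.818], [0.041, -0.996, -0.079], [-0.822, 0.011, -0.57]] j [-0.449 -0.856  1.937  0.288  1.521  1.095]
to [0.52, -0.05, 0.25] [ 2.35 -0.42 -1.56]
[[ 0.568  0.041 -0.822]
 [ 0.089 -0.996  0.011]
 [-0.818 -0.079 -0.57 ]]
```

View pics/wrist1.png

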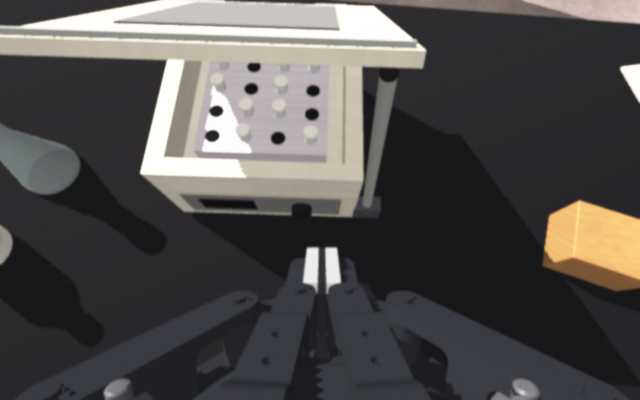

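View pics/side1c.png

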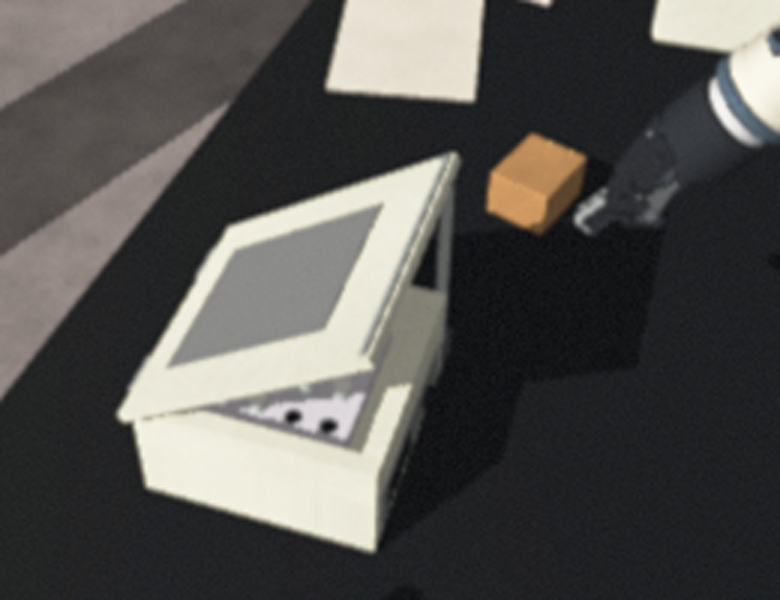

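```bash
cat >> h.py <<'E'
def lid(th,d,y,h): return [.12-d*np.cos(th)+h*np.sin(th), y, .13+d*np.sin(th)+h*np.cos(th)]
Q=[0.6798,0.0235,0.0523]
def wproj(c,s,R,X):
    T=np.array(c["T_tool_cam"]);p=R.T@(np.array(X)-s['tcp_pos']);p=T[:3,:3].T@(p-T[:3,3])
    return np.array([c["fx"]*p[0]/p[2]+c["cx"],c["fy"]*p[1]/p[2]+c["cy"]])
def toinc(X):
    a=Q[2];d=np.array(X)-[Q[0],Q[1],0];return np.array([np.cos(a)*d[0]+np.sin(a)*d[1],-np.sin(a)*d[0]+np.cos(a)*d[1],d[2]])
E
python3 -c "
from h import *
import cv2
s,R=st();c=cam('wrist')
im=c['frame'][:,:,::-1].copy()
for n,P in dict(lipR=lid(.5992,.29,-.135,0),lipRt=lid(.5992,.29,-.135,.01),lipL=lid(.5992,.29,.135,0),stop=[-.113,-.117,.282],foot=[-.113,-.137,.03],hfR=[-.12,-.12,.13],hfL=[-.12,.12,.13],hbR=[-.12,-.12,0]).items():
    u=wproj(c,s,R,inc(Q,P));print(n,u.round(1));cv2.circle(im,tuple(int(v) for v in u.round()),2,(0,0,255),1)
cv2.imwrite('pics/w1o.png',im)
t=im[30:230,330:450];cv2.imwrite('pics/w1oc.png',cv2.resize(t,None,fx=3,fy=3,interpolation=cv2.INTER_CUBIC))
print(toinc(s['tcp_pos']))
"
```

```text
lipR [420.8  69.9]
lipRt [424.2  52.3]
lipL [-15.2  53.6]
stop [387.6  74. ]
foot [365.4 207.4]
hfR [362.4 181. ]
hfL [141.3 172.7]
hbR [350.9 218.6]
[-0.22832008 -0.07859793  0.27757609]
```

View pics/w1oc.png

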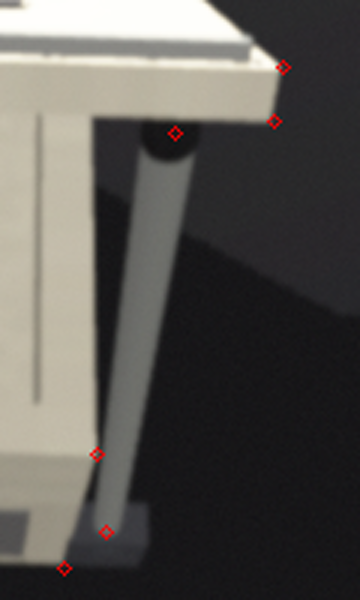

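```bash
python3 -c "
from h import *
s,R=show();to(inc(Q,[-.1127,-.079,.2566]))"
```

```text
t 9.57 tcp [ 0.4561 -0.0668  0.2771] F [ 0.16 -0.43 -0.35] op -0.0
R [[0.57, 0.086, -0.817], [0.039, -0.996, -0.078], [-0.82, 0.012, -0.572]] j [-0.45  -0.856  1.936  0.288  1.519  1.096]
to [ 0.57138392 -0.0612835   0.2566    ] [ 3.31  0.17 -3.31]
```

play_rows([
  {"grip": 0, "travel": [0.6, 0, -0.4], "twist": 0},
  {"grip": 0, "travel": [0.6, 0, -0.4], "twist": 0},
  {"grip": 0, "travel": [0.6, 0, -0.4], "twist": 0},
  {"grip": 0, "travel": [0.5, 0, -0.4], "twist": 0},
  {"grip": 0, "travel": [0.5, 0, -0.5], "twist": 0},
  {"grip": 0, "travel": [0.5, 0, -0.5], "twist": 0},
])

```text
t: 10.07
tcp_pos: [0.557, -0.0574, 0.2449]
tool_rot: [3.121, 0.964, 0.071]
contact_force: [0.1, -0.4, 0.0]
opening: -0.003
```

```bash
python3 -c "
from h import *
import cv2
s,R=show();print(toinc(s['tcp_pos']),(R.T).round(3));to(inc(Q,[-.1127,-.079,.2566]))
for n in ('wrist','side'):
  c=cam(n);cv2.imwrite(f'pics/{n}2.png',c['frame'][:,:,::-1])
t=cv2.imread('pics/side2.png')[100:250,290:440];cv2.imwrite('pics/side2c.png',cv2.resize(t,None,fx=4,fy=4,interpolation=cv2.INTER_CUBIC))
"
```

```text
t 10.07 tcp [ 0.557  -0.0574  0.2449] F [ 0.13 -0.39  0.04] op -0.0
R [[0.569, 0.088, -0.818], [0.04, -0.996, -0.079], [-0.821, 0.012, -0.57]] j [-0.301 -0.592  1.848  0.216  1.317  1.185]
[-0.12690199 -0.07438392  0.2449345 ] [[ 0.569  0.04  -0.821]
 [ 0.088 -0.996  0.012]
 [-0.818 -0.079 -0.57 ]]
to [ 0.57138392 -0.0612835   0.2566    ] [-0.06  0.21 -0.73]
```

View pics/wrist2.png

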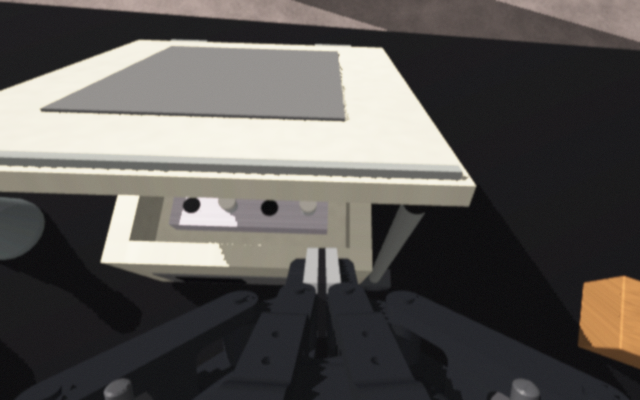

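View pics/side2c.png

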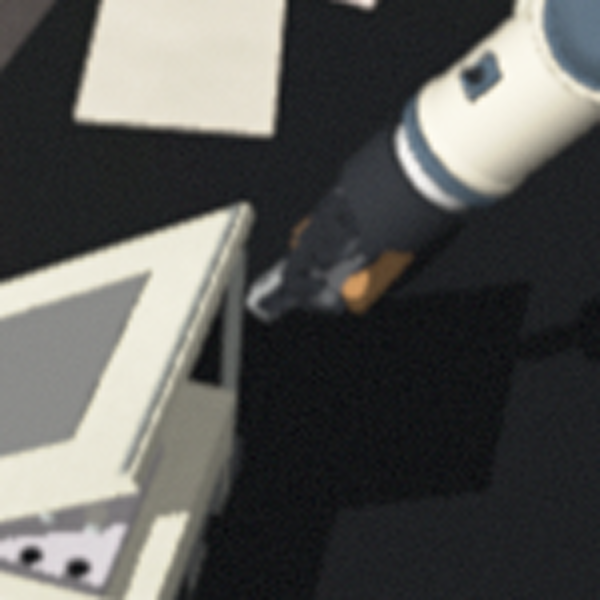

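play_rows([
  {"grip": 0, "travel": [0, 0, -0.3], "twist": 0},
  {"grip": 0, "travel": [0, 0, -0.2], "twist": 0},
  {"grip": 0, "travel": [0, 0, -0.1], "twist": 0},
])

```text
t: 10.42
tcp_pos: [0.5687, -0.0573, 0.2564]
tool_rot: [3.119, 0.961, 0.069]
contact_force: [-0.2, 0.4, 0.4]
opening: -0.002
```

```bash
python3 -c "
from h import *
import cv2
s,R=show();print(toinc(s['tcp_pos']))
c=cam('wrist');cv2.imwrite('pics/wrist3.png',c['frame'][150:330,250:450,::-1])
t=cv2.imread('pics/wrist3.png');cv2.imwrite('pics/wrist3c.png',cv2.resize(t,None,fx=4,fy=4)[:600])
c=cam('side');t=c['frame'][130:200,320:400,::-1];cv2.imwrite('pics/side3c.png',cv2.resize(t,None,fx=7,fy=7,interpolation=cv2.INTER_CUBIC))
"
```

```text
t 10.42 tcp [ 0.5687 -0.0573  0.2564] F [-0.18  0.41  0.45] op -0.0
R [[0.571, 0.087, -0.816], [0.039, -0.996, -0.078], [-0.82, 0.013, -0.572]] j [-0.291 -0.556  1.805  0.209  1.319  1.197]
[-0.11519152 -0.07485649  0.25635027]
```

View pics/wrist3c.png

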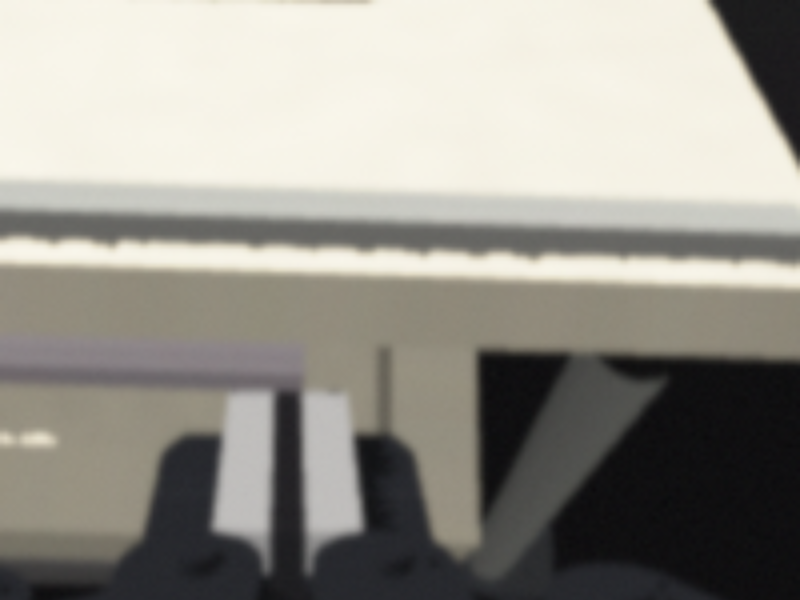

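View pics/side3c.png

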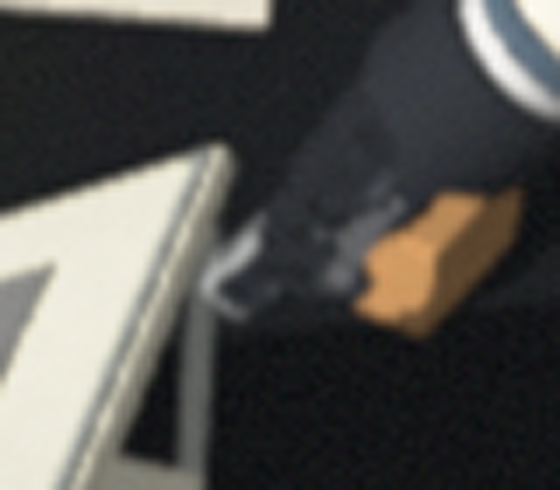

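```bash
python3 -c "
from h import *
s,R=st();c=cam('wrist')
f=lambda X:((wproj(c,s,R,X)-[250,150])*4).round(0)
for z in (0,-.011,-.014):
  for y in (-.0145,0,.0145): print('tip',z,y,f(s['tcp_pos']+R@np.array([0,y,z])))
for th in (.59,.5992,.61):
  print('lip',th,f(inc(Q,lid(th,.29,-.075,0))),f(inc(Q,lid(th,.29,-.075,.01))))
print('staytop',f(inc(Q,[-.113,-.117,.282])))
"
```

```text
tip 0 -0.0145 [188. 377.]
tip 0 0 [293. 377.]
tip 0 0.0145 [398. 377.]
tip -0.011 -0.0145 [187. 301.]
tip -0.011 0 [293. 301.]
tip -0.011 0.0145 [400. 301.]
tip -0.014 -0.0145 [186. 280.]
tip -0.014 0 [294. 280.]
tip -0.014 0.0145 [401. 280.]
lip 0.59 [296. 350.] [300. 279.]
lip 0.5992 [297. 332.] [301. 259.]
lip 0.61 [298. 309.] [302. 234.]
staytop [646. 319.]
```

play_rows([
  {"grip": 0, "travel": [0, 0, -0.1], "twist": 0},
  {"grip": 0, "travel": [0, 0, -0.1], "twist": 0},
  {"grip": 0, "travel": [0, 0, -0.1], "twist": 0},
  {"grip": 0, "travel": [0, 0, 0], "twist": 0},
])

```text
t: 10.9
tcp_pos: [0.5743, -0.0571, 0.2594]
tool_rot: [3.12, 0.963, 0.069]
contact_force: [-0.6, 0.2, 0.0]
opening: 0.0
```

```bash
cat > look.py <<'E'
import sys
from h import *
import cv2
n=sys.argv[1]
s,R=show();print(toinc(s['tcp_pos']))
c=cam('wrist');a=cv2.resize(c['frame'][130:330,230:470,::-1],None,fx=2,fy=2,interpolation=cv2.INTER_CUBIC)
d=cam('side');t=d['frame'][125:285,300:400,::-1];t=cv2.resize(t,None,fx=2.5,fy=2.5,interpolation=cv2.INTER_CUBIC)
cv2.imwrite(f'pics/k{n}.png',np.hstack([a,t]))
E
python3 look.py 4
```

```text
t 10.9 tcp [ 0.5743 -0.0571  0.2594] F [-0.64  0.24  0.02] op 0.0
R [[0.569, 0.086, -0.818], [0.039, -0.996, -0.078], [-0.821, 0.012, -0.571]] j [-0.285 -0.537  1.786  0.206  1.319  1.203]
[-0.10952058 -0.07495254  0.25944021]
```

View pics/k4.png

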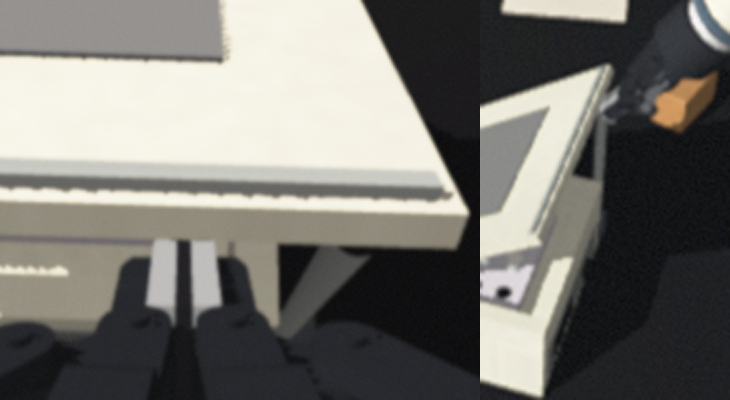

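play_rows([
  {"grip": 0, "travel": [0, 0, -0.1], "twist": 0},
  {"grip": 0, "travel": [0, 0, -0.1], "twist": 0},
  {"grip": 0, "travel": [0, 0, 0], "twist": 0},
])

```text
t: 11.25
tcp_pos: [0.5786, -0.0566, 0.2623]
tool_rot: [3.12, 0.963, 0.069]
contact_force: [-2.6, -1.4, -0.9]
opening: 0.002
```

```bash
python3 look.py 5
```

```text
t 11.25 tcp [ 0.5786 -0.0566  0.2623] F [-2.65 -1.38 -0.94] op 0.0
R [[0.57, 0.086, -0.817], [0.039, -0.996, -0.078], [-0.821, 0.012, -0.571]] j [-0.281 -0.524  1.773  0.203  1.319  1.207]
[-0.10528832 -0.07469811  0.26227425]
```

View pics/k5.png

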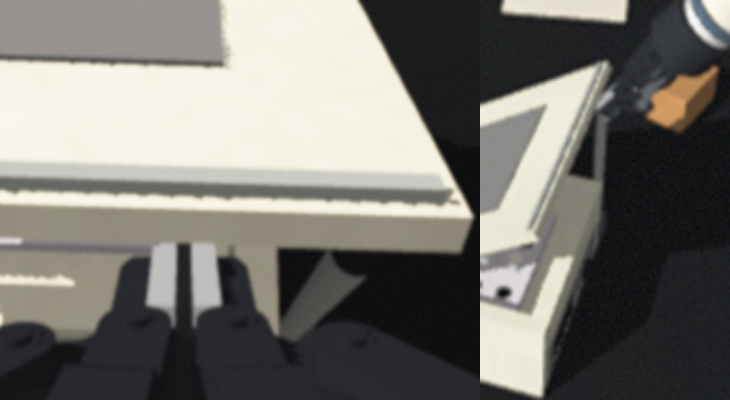

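play_rows([
  {"grip": 0, "travel": [0, 0, 0.12], "twist": 0},
  {"grip": 0, "travel": [0.25, 0, 0], "twist": 0},
  {"grip": 0, "travel": [0.25, 0, 0], "twist": 0},
  {"grip": 0, "travel": [0, 0, 0], "twist": 0},
])

```text
t: 11.68
tcp_pos: [0.583, -0.0562, 0.2479]
tool_rot: [3.121, 0.966, 0.07]
contact_force: [-1.3, -1.6, -2.3]
opening: -0.0
```

```bash
python3 look.py 6
```

```text
t 11.68 tcp [ 0.583  -0.0562  0.2479] F [-1.31 -1.61 -2.28] op -0.0
R [[0.567, 0.086, -0.819], [0.04, -0.996, -0.078], [-0.822, 0.011, -0.569]] j [-0.277 -0.515  1.791  0.202  1.294  1.206]
[-0.10084462 -0.07456844  0.24785568]
```

View pics/k6.png

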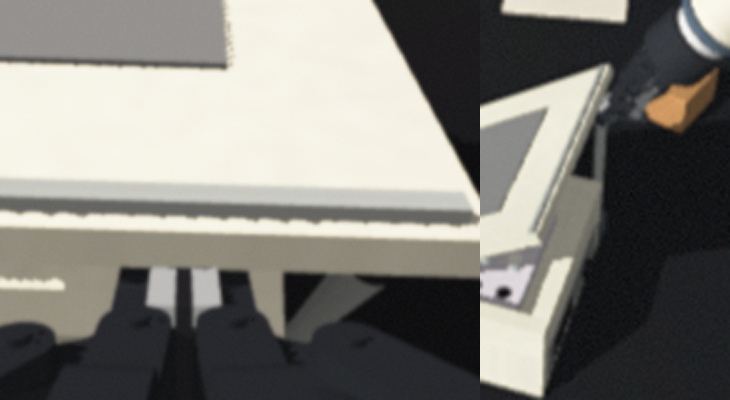

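play_rows([
  {"grip": 0, "travel": [0, 0.3, 0], "twist": 0},
  {"grip": 0, "travel": [0, 0.3, 0], "twist": 0},
  {"grip": 0, "travel": [0, 0.2, 0], "twist": 0},
  {"grip": 0, "travel": [0, 0.2, 0], "twist": 0},
  {"grip": 0, "travel": [0, 0.2, 0], "twist": 0},
  {"grip": 0, "travel": [0, 0, 0], "twist": 0},
])

```text
t: 12.28
tcp_pos: [0.5857, -0.0876, 0.2505]
tool_rot: [3.119, 0.963, 0.067]
contact_force: [-2.0, -1.5, -1.0]
opening: -0.002
```

```bash
python3 look.py 7
```

```text
t 12.28 tcp [ 0.5857 -0.0876  0.2505] F [-1.95 -1.53 -1.03] op -0.0
R [[0.57, 0.085, -0.817], [0.038, -0.996, -0.077], [-0.821, 0.013, -0.571]] j [-0.351 -0.489  1.77   0.243  1.302  1.133]
[-0.0997712  -0.1060254   0.25053018]
```

View pics/k7.png

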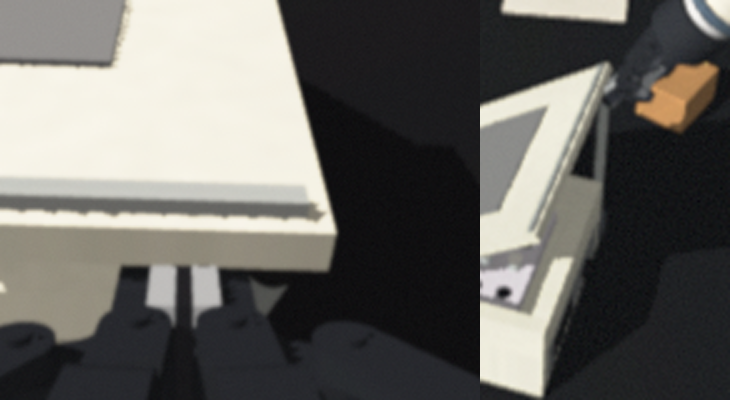

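play_rows([
  {"grip": 0, "travel": [0, 0.2, 0.02], "twist": 0},
  {"grip": 0, "travel": [0, 0.2, 0.02], "twist": 0},
  {"grip": 0, "travel": [0, 0.2, 0.02], "twist": 0},
  {"grip": 0, "travel": [0, 0, 0], "twist": 0},
])

```text
t: 12.72
tcp_pos: [0.5857, -0.1021, 0.2496]
tool_rot: [3.12, 0.964, 0.068]
contact_force: [-1.9, 0.1, -1.2]
opening: -0.001
```

```bash
python3 look.py 8
```

```text
t 12.72 tcp [ 0.5857 -0.1021  0.2496] F [-1.89  0.11 -1.24] op -0.0
R [[0.569, 0.086, -0.818], [0.039, -0.996, -0.077], [-0.821, 0.012, -0.571]] j [-0.387 -0.477  1.763  0.263  1.306  1.097]
[-0.10057809 -0.12049529  0.24956397]
```

View pics/k8.png

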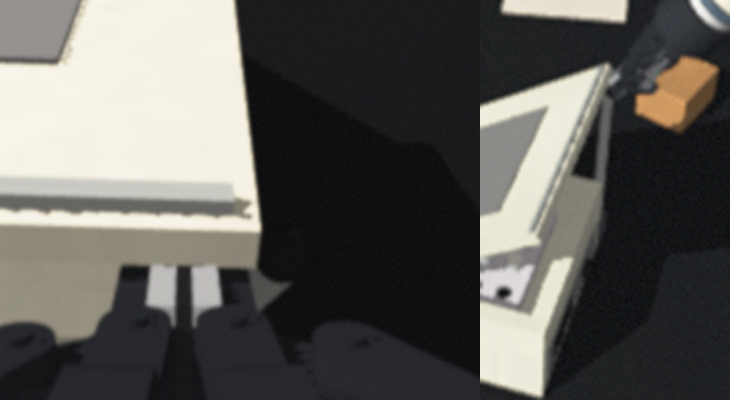

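play_rows([
  {"grip": 0, "travel": [0, 0.2, 0.0], "twist": 0},
  {"grip": 0, "travel": [0, 0.2, 0.0], "twist": 0},
  {"grip": 0, "travel": [0, 0, 0], "twist": 0},
  {"grip": 0, "travel": [0, 0, 0], "twist": 0},
])

```text
t: 13.15
tcp_pos: [0.5866, -0.1118, 0.2499]
tool_rot: [3.12, 0.963, 0.068]
contact_force: [-1.7, -1.3, -1.2]
opening: 0.002
```

```bash
python3 look.py 9
```

```text
t 13.15 tcp [ 0.5866 -0.1118  0.2499] F [-1.71 -1.28 -1.18] op 0.0
R [[0.57, 0.086, -0.817], [0.039, -0.996, -0.077], [-0.821, 0.013, -0.571]] j [-0.408 -0.466  1.755  0.274  1.309  1.076]
[-0.10012267 -0.13028336  0.24991829]
```

View pics/k9.png

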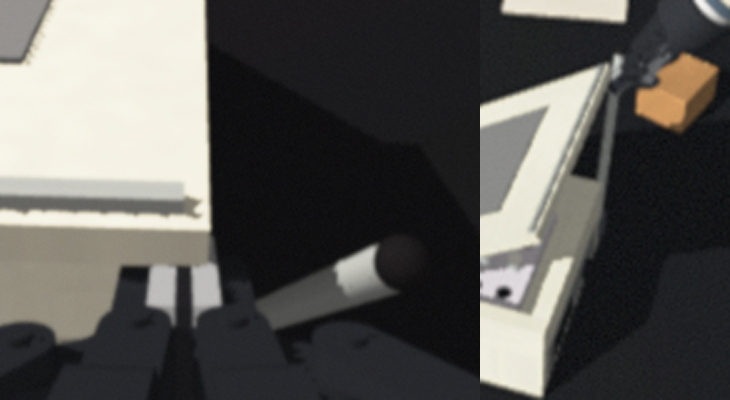

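play_rows([
  {"grip": 0, "travel": [0, 0, 0], "twist": 0},
  {"grip": 0, "travel": [0, 0, 0], "twist": 0},
  {"grip": 0, "travel": [0, -0.2, 0], "twist": 0},
  {"grip": 0, "travel": [0, -0.2, 0], "twist": 0},
  {"grip": 0, "travel": [0, -0.2, 0], "twist": 0},
  {"grip": 0, "travel": [0, -0.2, 0], "twist": 0},
  {"grip": 0, "travel": [0, -0.2, 0], "twist": 0},
  {"grip": 0, "travel": [0, -0.2, 0], "twist": 0},
  {"grip": 0, "travel": [0, 0, 0], "twist": 0},
])

```text
t: 14.0
tcp_pos: [0.584, -0.0799, 0.2498]
tool_rot: [3.121, 0.963, 0.071]
contact_force: [-2.1, 0.8, -0.3]
opening: 0.001
```

```bash
python3 look.py 10
```

```text
t 14.0 tcp [ 0.584  -0.0799  0.2498] F [-2.1   0.78 -0.25] op 0.0
R [[0.57, 0.088, -0.817], [0.041, -0.996, -0.079], [-0.821, 0.012, -0.571]] j [-0.337 -0.499  1.778  0.237  1.301  1.145]
[-0.10110898 -0.09829305  0.24980818]
```

View pics/k10.png

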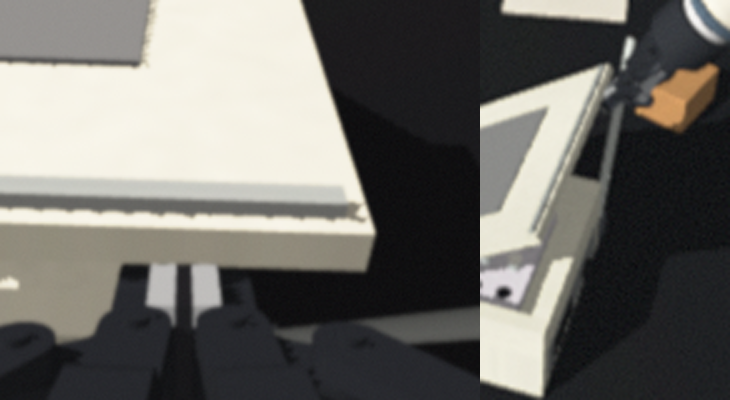

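```bash
python3 -c "
from h import *
import cv2
s,R=st();c=cam('wrist');d=cam('side')
im=d['frame'][:,:,::-1].copy()[100:260,290:450];w=c['frame'][:,:,::-1].copy()
for a in (.2,.4,.6):
  g=a-.08;P=inc(Q,[-.113,-.137-.253*np.sin(g),.03+.253*np.cos(g)]);print(a,proj(d,P).round(),wproj(c,s,R,P).round())
cv2.imwrite('pics/s11.png',np.hstack([cv2.resize(w,None,fx=.625*1.0,fy=.625),np.zeros((250,10,3),np.uint8),cv2.resize(im,(250,250))]))
"
```

```text
0.2 [353. 149.] [476. 259.]
0.4 [357. 142.] [568. 268.]
0.6 [361. 139.] [626. 278.]
```

View pics/s11.png

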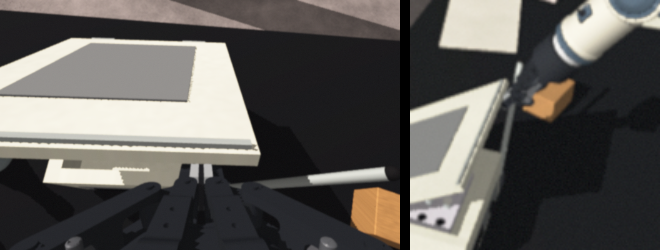

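```bash
cat > plan.py <<'E'
import sys
from h import *
s,R=st()
def L(t): return np.array([.12-.29*np.cos(t),0,.13+.29*np.sin(t)])
th=[float(a) for a in sys.argv[1:]]
W=np.array([[np.cos(Q[2]),-np.sin(Q[2]),0],[np.sin(Q[2]),np.cos(Q[2]),0],[0,0,1]])
for a,b in zip(th,th[1:]): print(a,b,(R.T@W@(L(b)-L(a))/.025).round(3))
E
python3 plan.py .6 .58 .555 .53 .505 .48 .455 .43 .405 .38 .36
python3 -c "
from h import *
s,R=st();c=cam('wrist')
for th in (.57,.58,.59,.6,.61,.62,.63): print(th,wproj(c,s,R,inc(Q,lid(th,.29,-.135,0))).round(1),wproj(c,s,R,inc(Q,lid(th,.29,-.135,0.01))).round(1))"
```

```text
0.6 0.58 [ 0.085 -0.007  0.216]
0.58 0.555 [ 0.112 -0.008  0.267]
0.555 0.53 [ 0.118 -0.008  0.265]
0.53 0.505 [ 0.125 -0.008  0.262]
0.505 0.48 [ 0.131 -0.008  0.258]
0.48 0.455 [ 0.138 -0.008  0.255]
0.455 0.43 [ 0.144 -0.007  0.251]
0.43 0.405 [ 0.15  -0.007  0.248]
0.405 0.38 [ 0.157 -0.007  0.244]
0.38 0.36 [ 0.13  -0.005  0.192]
0.57 [407.6 279.7] [412.3 263.4]
0.58 [408.9 275.1] [413.6 258.2]
0.59 [410.2 270.3] [415.  252.8]
0.6 [411.6 265.4] [416.4 247.1]
0.61 [412.9 260.2] [417.9 241.4]
0.62 [414.3 254.9] [419.3 235.4]
0.63 [415.7 249.4] [420.8 229.2]
```

play_rows([
  {"grip": 0, "travel": [0.08, 0, 0.21], "twist": 0},
  {"grip": 0, "travel": [0.11, 0, 0.27], "twist": 0},
  {"grip": 0, "travel": [0.12, 0, 0.26], "twist": 0},
  {"grip": 0, "travel": [0.13, 0, 0.26], "twist": 0},
  {"grip": 0, "travel": [0.13, 0, 0.26], "twist": 0},
  {"grip": 0, "travel": [0.14, 0, 0.25], "twist": 0},
  {"grip": 0, "travel": [0.14, 0, 0.25], "twist": 0},
  {"grip": 0, "travel": [0.15, 0, 0.25], "twist": 0},
  {"grip": 0, "travel": [0.16, 0, 0.24], "twist": 0},
  {"grip": 0, "travel": [0.13, 0, 0.19], "twist": 0},
  {"grip": 0, "travel": [0, 0, 0], "twist": 0},
])

```text
t: 15.17
tcp_pos: [0.5515, -0.0847, 0.1861]
tool_rot: [3.122, 0.966, 0.07]
contact_force: [-4.1, 2.6, -2.0]
opening: -0.0
```

```bash
python3 look.py 12; python3 plan.py .36 .34 .315 .29 .265 .24 .215 .19 .165 .14 .12 .1 .08 .06 .04 .02 .0; python3 -c "
from h import *
s,R=st();c=cam('wrist')
for th in (.3,.32,.34,.36,.38): print(th,wproj(c,s,R,inc(Q,lid(th,.29,-.135,0))).round(1))"
```

```text
t 15.17 tcp [ 0.5515 -0.0847  0.1861] F [-4.08  2.65 -2.  ] op -0.0
R [[0.567, 0.086, -0.819], [0.04, -0.996, -0.078], [-0.822, 0.011, -0.569]] j [-0.378 -0.603  1.958  0.264  1.24   1.087]
[-0.13374563 -0.10138007  0.18607957]
0.36 0.34 [ 0.134 -0.005  0.19 ]
0.34 0.315 [ 0.172 -0.006  0.233]
0.315 0.29 [ 0.178 -0.006  0.229]
0.29 0.265 [ 0.184 -0.006  0.224]
0.265 0.24 [ 0.189 -0.006  0.22 ]
0.24 0.215 [ 0.195 -0.006  0.215]
0.215 0.19 [ 0.2   -0.005  0.21 ]
0.19 0.165 [ 0.205 -0.005  0.205]
0.165 0.14 [ 0.21  -0.005  0.2  ]
0.14 0.12 [ 0.172 -0.004  0.156]
0.12 0.1 [ 0.175 -0.004  0.152]
0.1 0.08 [ 0.178 -0.003  0.149]
0.08 0.06 [ 0.181 -0.003  0.145]
0.06 0.04 [ 0.184 -0.003  0.142]
0.04 0.02 [ 0.186 -0.003  0.138]
0.02 0.0 [ 0.189 -0.003  0.134]
0.3 [397.2 284.5]
0.32 [400.  278.8]
0.34 [402.8 272.5]
0.36 [405.8 265.4]
0.38 [409.  257.7]
```

View pics/k12.png

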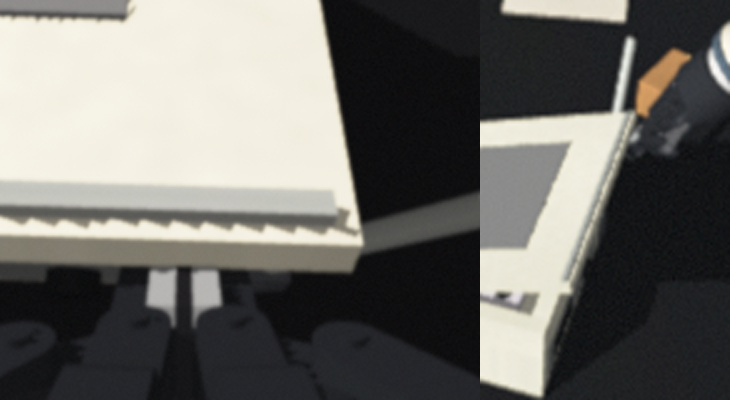

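play_rows([
  {"grip": 0, "travel": [0.13, 0, 0.19], "twist": 0},
  {"grip": 0, "travel": [0.17, 0, 0.23], "twist": 0},
  {"grip": 0, "travel": [0.18, 0, 0.23], "twist": 0},
  {"grip": 0, "travel": [0.18, 0, 0.23], "twist": 0},
  {"grip": 0, "travel": [0.19, 0, 0.22], "twist": 0},
  {"grip": 0, "travel": [0.2, 0, 0.22], "twist": 0},
  {"grip": 0, "travel": [0.2, 0, 0.21], "twist": 0},
  {"grip": 0, "travel": [0.21, 0, 0.21], "twist": 0},
  {"grip": 0, "travel": [0.21, 0, 0.2], "twist": 0},
  {"grip": 0, "travel": [0, 0, 0], "twist": 0},
])

```text
t: 16.15
tcp_pos: [0.5358, -0.087, 0.1237]
tool_rot: [3.121, 0.966, 0.07]
contact_force: [-2.0, 2.2, -2.8]
opening: 0.004
```

```bash
python3 look.py 13;  python3 -c "
from h import *
s,R=st();c=cam('wrist')
for th in (.1,.12,.14,.16): print(th,wproj(c,s,R,inc(Q,lid(th,.29,-.135,0))).round(1))"
```

```text
t 16.15 tcp [ 0.5358 -0.087   0.1237] F [-2.    2.22 -2.78] op 0.0
R [[0.567, 0.086, -0.819], [0.04, -0.996, -0.077], [-0.822, 0.011, -0.569]] j [-0.401 -0.65   2.097  0.285  1.157  1.037]
[-0.14954187 -0.10281165  0.12372578]
0.1 [396.5 272.6]
0.12 [399.5 269. ]
0.14 [402.7 264.7]
0.16 [406.2 259.9]
```

View pics/k13.png

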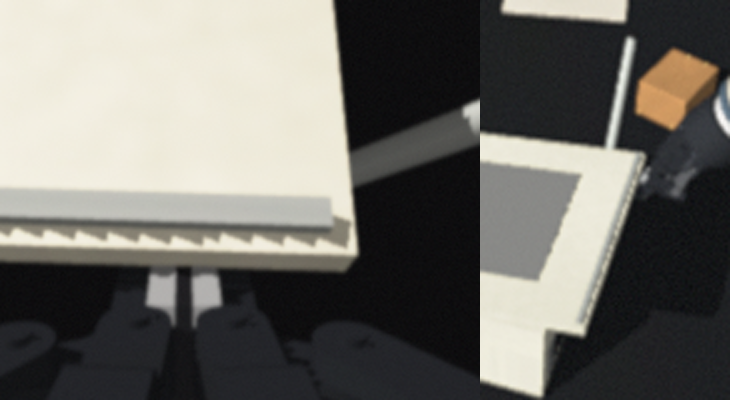

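play_rows([
  {"grip": 0, "travel": [0.17, 0, 0.16], "twist": 0},
  {"grip": 0, "travel": [0.18, 0, 0.15], "twist": 0},
  {"grip": 0, "travel": [0.18, 0, 0.15], "twist": 0},
  {"grip": 0, "travel": [0.18, 0, 0.14], "twist": 0},
  {"grip": 0, "travel": [0.18, 0, 0.14], "twist": 0},
  {"grip": 0, "travel": [0.09, 0, 0.07], "twist": 0},
  {"grip": 0, "travel": [0, 0, 0], "twist": 0},
])

```text
t: 16.88
tcp_pos: [0.5336, -0.0872, 0.0937]
tool_rot: [3.122, 0.965, 0.071]
contact_force: [-4.8, 2.9, -2.0]
opening: 0.003
```

```bash
python3 look.py 14;  python3 -c "
from h import *
s,R=st();c=cam('wrist')
for th in (0,.02,.04,.06): print(th,wproj(c,s,R,inc(Q,lid(th,.29,-.135,0))).round(1))"
```

```text
t 16.88 tcp [ 0.5336 -0.0872  0.0937] F [-4.76  2.94 -2.  ] op 0.0
R [[0.568, 0.087, -0.818], [0.04, -0.996, -0.078], [-0.822, 0.011, -0.57]] j [-0.405 -0.65   2.151  0.296  1.107  1.015]
[-0.15175992 -0.10291068  0.09370863]
0 [397.4 268.9]
0.02 [400.5 266.5]
0.04 [404.  263.5]
0.06 [407.6 260. ]
```

View pics/k14.png

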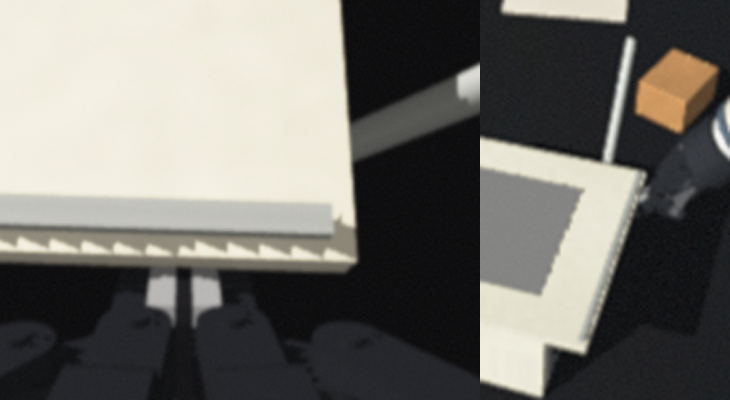

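play_rows([
  {"grip": 0, "travel": [0.09, 0, 0.07], "twist": 0},
  {"grip": 0, "travel": [0.09, 0, 0.07], "twist": 0},
  {"grip": 0, "travel": [0.09, 0, 0.07], "twist": 0},
  {"grip": 0, "travel": [0.05, 0, 0.05], "twist": 0},
  {"grip": 0, "travel": [0.05, 0, 0.05], "twist": 0},
  {"grip": 0, "travel": [0.05, 0, 0.05], "twist": 0},
  {"grip": 0, "travel": [0, 0, 0.15], "twist": 0},
  {"grip": 0, "travel": [0, 0, 0.15], "twist": 0},
  {"grip": 0, "travel": [0, 0, 0.2], "twist": 0},
  {"grip": 0, "travel": [0, 0, 0.2], "twist": 0},
])

```text
t: 17.87
tcp_pos: [0.5182, -0.0894, 0.071]
tool_rot: [3.12, 0.962, 0.068]
contact_force: [0.2, 0.5, -0.4]
opening: -0.002
```

```bash
python3 look.py 15;  python3 -c "
from h import *
s,R=st();c=cam('wrist')
for th in (0,.02,.04,.06): print(th,wproj(c,s,R,inc(Q,lid(th,.29,-.135,0))).round(1))"
```

```text
t 17.87 tcp [ 0.5182 -0.0894  0.071 ] F [ 0.23  0.48 -0.44] op -0.0
R [[0.57, 0.086, -0.817], [0.039, -0.996, -0.078], [-0.821, 0.013, -0.571]] j [-0.43  -0.697  2.219  0.313  1.091  0.981]
[-0.16731441 -0.10430229  0.0709999 ]
0 [406.9 215.3]
0.02 [410.9 210.1]
0.04 [415.4 204. ]
0.06 [420.2 197. ]
```

View pics/k15.png

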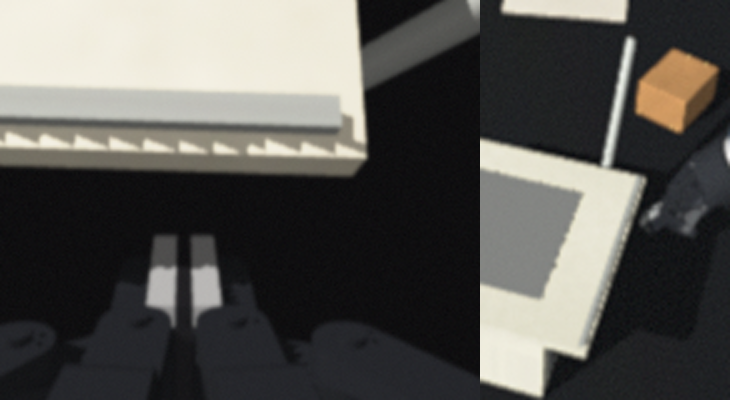

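play_rows([
  {"grip": 0, "travel": [-0.5, 0, 0.2], "twist": 0},
  {"grip": 0, "travel": [-0.5, 0, 0.2], "twist": 0},
  {"grip": 0, "travel": [-0.5, 0, 0.2], "twist": 0},
  {"grip": 0, "travel": [-0.5, 0, 0.1], "twist": 0},
  {"grip": 0, "travel": [-0.5, 0, 0.1], "twist": 0},
  {"grip": 0, "travel": [-0.5, 0, 0], "twist": 0},
  {"grip": 0, "travel": [-0.5, 0, 0], "twist": 0},
  {"grip": 0, "travel": [-0.5, 0, 0], "twist": 0},
  {"grip": 0, "travel": [0, 0, 0], "twist": 0},
])

```text
t: 18.77
tcp_pos: [0.465, -0.104, 0.1457]
tool_rot: [3.129, 0.974, 0.08]
contact_force: [0.6, 0.2, 0.5]
opening: -0.002
```

```bash
python3 -c "
from h import *
import cv2
s,R=show();print(toinc(s['tcp_pos']))
d=cam('side');t=cam('top')
cv2.imwrite('pics/end.png',np.vstack([d['frame'][100:400,200:520,::-1],t['frame'][100:300,130:450,::-1]]))
c=cam('wrist');cv2.imwrite('pics/endw.png',c['frame'][:,:,::-1])
for th in (0,.015,.03): print(th,[wproj(c,s,R,inc(Q,lid(th,.29,y,0))).round(1) for y in (-.135,.135)])
"
```

```text
t 18.77 tcp [ 0.465  -0.104   0.1457] F [0.61 0.21 0.5 ] op -0.0
R [[0.561, 0.091, -0.823], [0.045, -0.996, -0.079], [-0.827, 0.007, -0.562]] j [-0.556 -0.856  2.169  0.35   1.342  0.927]
[-0.22120106 -0.11605651  0.14568049]
0 [array([355.3, 173.7]), array([-57.8, 157.6])]
0.015 [array([356. , 170.7]), array([-65.1, 154.3])]
0.03 [array([356.7, 167.5]), array([-72.7, 150.8])]
```

View pics/end.png

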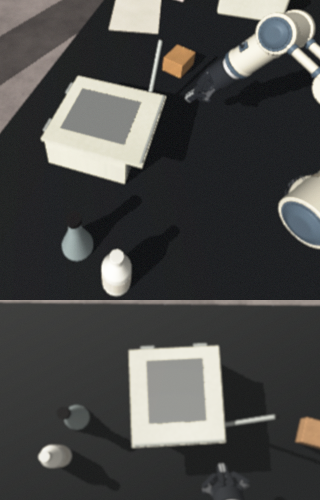

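View pics/endw.png

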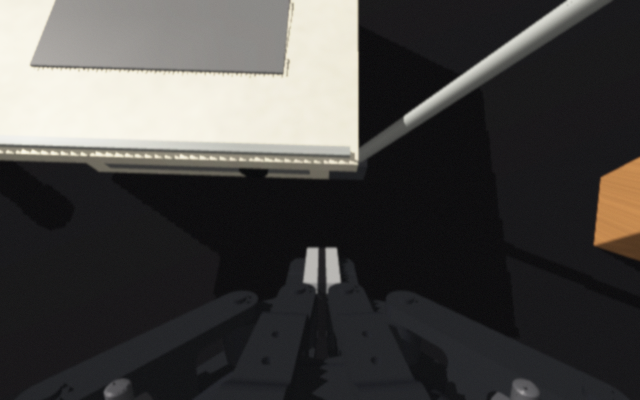

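```bash
python3 -c "
from plant import manip
print(manip.close_job())"
```

```text
the job is handed in; nothing more can be done
None
```

The stay is swung out and the lid was lowered on the finger until it was shut. The arm then backed clear, and I handed the job in at about 19 s of the 48 s.

**What I did:** I tilted the gripper about 35° from vertical by driving it against its reach limits, since the moves only allow a turn about the tool's own axis. I then put the closed fingers under the lip near the right-hand corner. I pushed the stay outward until it fell to its stop, measured at about 0.6 rad in the wrist picture. From there I followed the lip's arc down with the lid on the finger, with contact readings of about 2–6 N.

**Last checks:**
- **Lid:** projecting the lip corner into the wrist picture put the lid at about 0 rad. In the last picture the corner lay 2–3 pixels off the shut prediction. That matches about 0.015 rad, which is the limit itself, but it is within the calibration error. I took the lid as shut because nothing was holding it up.
- **Bottle, flask and carton:** they look unmoved and upright in the final pictures. I did not measure their positions.
- **Clearance:** the fingertips were about 50 mm in front of the lip, and the contact force read about zero (0.8 N, near its noise).

The lid was carried at about 0.60 rad, essentially where it was propped. No verdict was reported when I handed in.

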